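Stand the drained icing tubs back on their bases

TASK

Two of the three washed icing tubs still lie on their sides on the black draining mat: tip each one back onto its base, mouth up, with a light push of the fingertips against its upper rim, never gripping it. Roll it over its lower base edge where it lies instead of sliding it along the mat, and do not lift or carry it. Leave the tub that already stands, and everything else on the table, alone.

Things in the scene. Friction and masses are not known exactly. Their poses are not given: they have to be found in the camera images.
- large_tub: large open square tub, white, blue rim band; 120 mm square at the rim, 104 mm at the base, 106 mm tall, mouth 107 mm square inside, about 170 g, loose. Lies on its side on the mat. Origin: centre of the base's underside; z axis: out of the mouth (5 degrees above level while lying); x axis: roughly up while lying. Mass centre 48 mm from the base: it falls onto its base once tilted about 40 degrees; a level push of 1 to 2 N at the upper rim tilts it
- large_edge (a point): middle of the large tub's lower base edge, on the mat: the edge about which it should roll over (body frame x = -52 mm, z = 0). It keeps this place while the tub rolls over
- large_rim (a point): middle of the large tub's uppermost outer rim edge while it lies, at the mouth, 120 mm above the mat (body frame x = +60 mm, z = 106 mm): the place to push, level, from the mouth's side towards the base; it rises in an arc about the lower base edge as the tub tilts, then comes down on the far side
- small_tub: small open square tub, white, yellow rim band; 104 mm square at the rim, 90 mm at the base, 92 mm tall, mouth 91 mm square inside, about 130 g, loose. Lies on its side on the mat. Origin: centre of the base's underside; z axis: out of the mouth (5 degrees above level while lying); x axis: roughly up while lying. Mass centre 42 mm from the base: it falls onto its base once tilted about 40 degrees; a level push of 1 to 2 N at the upper rim tilts it
- small_edge (a point): middle of the small tub's lower base edge, on the mat: the edge about which it should roll over (body frame x = -45 mm, z = 0). It keeps this place while the tub rolls over
- small_rim (a point): middle of the small tub's uppermost outer rim edge while it lies, at the mouth, 104 mm above the mat (body frame x = +52 mm, z = 92 mm): the place to push, level, from the mouth's side towards the base; it rises in an arc about the lower base edge as the tub tilts, then comes down on the far side
- standing_tub: a third tub, as the large one (120 mm square at the rim, 106 mm tall) but with a green rim band, already standing on its base, mouth up; origin at the centre of its underside. To be left alone
- mat: black ribbed rubber draining mat, 420 (x) x 770 (y) x 4 mm, fixed; origin at the centre of its underside. Grippy (friction about 0.9). The three tubs are on it, in three places side by side along y; which tub has which place changes, and so does the way the mouths face
- sprinkle_jar: pink jar with red lid, 66 mm across, 95 mm tall, standing beside the mat; origin at its underside. To be left alone
- squeeze_bottle: yellow squeeze bottle with a nozzle, 56 mm across, 175 mm tall, standing beside the mat; origin at its underside. To be left alone
- ring_cutter: open steel ring cutter, 72 mm across, 45 mm tall, beside the mat; origin at its underside. To be left alone
- nozzle: small steel piping nozzle (cone), 31 mm across, 46 mm tall, standing beside the mat; origin at its underside. To be left alone
- bench_scraper: bench scraper lying flat left of the mat: steel blade 75 x 150 mm, blue grip, 24 mm high; origin at its underside. To be left alone
- icing_spatula: icing spatula lying along x to the right of the mat, 300 mm long, 32 mm wide, up to 18 mm high, wooden handle towards the robot; origin at its underside. To be left alone
Not all that is in view belongs to the job. What is shaped like the large_tub but red is not meant.

How it is judged:
At the end, for the whole second after the job is handed in: Both tubs stand on their bases on the mat, mouth up (within 0.08 rad of upright, base no more than 8 mm above the mat), at rest, each with its former lower base edge within 70 mm of where that was at the start; the third tub still stands within 30 mm of its place (angle between each of large_tub, small_tub, standing_tub's own z axis and vertical below 0.08 rad and height (world z) of each of large_tub, small_tub below 0.012 m and distance of each of large_edge, small_edge from where it was at the start of the episode below 0.07 m and linear speed of each of large_tub, small_tub below 0.02 m/s and angular speed of each of large_tub, small_tub below 0.1 rad/s and distance of standing_tub from where it was at the start of the episode below 0.03 m); the robot touches nothing.
It fails at once if a lying tub is lifted or carried: the base edge it rolls about rises more than 25 mm (height (world z) of any of large_edge, small_edge above 0.029 m).
It fails at once if a tub is pinched or pressed hard: more than 35 N in all between the fingers and a tub (contact force between the fingers and large_tub above 35 N or contact force between the fingers and small_tub above 35 N or contact force between the fingers and standing_tub above 35 N).
It fails at once if the tub that already stands is moved more than 30 mm or tipped (distance of standing_tub from where it was at the start of the episode above 0.03 m or angle between standing_tub's own z axis and vertical above 0.3 rad).
It fails at once if one of the other things is moved more than 30 mm (distance of any of sprinkle_jar, squeeze_bottle, ring_cutter, nozzle, bench_scraper, icing_spatula from where it was at the start of the episode above 0.03 m).
It also fails if it takes over 51 s, if anything falls off the work surface, if the arm or the gripper's body presses on something with over 40 N, if the wrist force passes 120 N, or if a joint passes its speed limit or range.

ROBOT

A 7-joint arm with a two-finger parallel gripper is mounted at the origin on the work surface. World frame = base frame: x ahead of the robot, y to its left, z up, the work surface at z = 0. Lengths are in m, angles in rad, forces in N, time in s.
With the tool pointing down it reaches from about 0.425 to 0.875 m from the base axis. Payload 8.4 kg.
Tool frame: the origin (TCP) lies midway between the tips of the shut fingers; the grasp point (between the pads) lies 19 mm behind it; x points along the fingers, y is the direction in which the jaws open and shut, and the axes are right-handed (so a half turn about x gives the same grasp; the last joint's range is limited). The gripper opens to 85 mm and grips with 20 to 120 N. Pads are 22 mm wide; open, the fingers measure 114 mm over their backs; the gripper's body (76 mm by 85 mm) begins 54 mm behind the grasp point. The pads swing forward as they close: fully open they stand 13 mm farther back than shut.
Start: joints at [-1.347, 0.333, 0.04, 1.465, -0.013, 1.343, -0.059], TCP at [0.206, 0.616, 0.231] pointing down, gripper open.
Joint ranges: [-2.58, 2.58], [-0.38, 2.09], [-1.3, 1.39], [0.25, 2.4], [-1.5, 4.64], [0.08, 2.09], [-2.65, 2.65]. Speed limits (rad/s): [2.22, 2.22, 2.79, 2.79, 3.14, 3.14, 3.14].

INTERFACE

Orientations are given as a 3x3 rotation matrix whose columns are the frame's x, y, z axes.
In Python, from station import env, hand, inverse_kinematics, sensors, optics, workorder gives the robot as it stands. Calls block until the motion is done:
- env.goto(position, orientation): joint-space move of the TCP to a pose.
- env.movel(position, frame=None, speed=0.15): straight line of the TCP; frame=None keeps the orientation; speed is the mean speed in m/s.
- env.move_j(angles): joint-space move.
- hand.gripper_to(opening): finger opening in m; the grip force is fixed at half the most; returns when the fingers have stopped.
- env.dwell(seconds).
- inverse_kinematics(position, orientation): joint angles nearest the present ones, or None.
- sensors.get_obs(): the state.
- optics.read_camera(name): name is "side" or "top" or "wrist"; returns a dict with "pixels" (480x640x3 uint8, red, green, blue), "vfov" (degrees; the focal length in pixels is half the picture's height over the tangent of half this angle, whatever the lens; pixels are square), "cx", "cy" (the principal point, pixels), "R" (3x3) and "t" (3): a world point X has camera coordinates R X + t; the wrist camera has in their place "mount" (4x4, takes a point from camera to tool coordinates, whose origin is the TCP and whose axes are the tool frame's). Camera axes: x right, y down, z forward; pixel columns grow to the right and rows downward; lengths in m; the calibration is good to about 2 mm. A picture is of the moment at which its call begins: read the wrist's pose just before it. There is no depth.
A pose or a line that the arm cannot do raises env.Unreachable and nothing moves.
- workorder.hand_in(): hands the job in, once; it reports no verdict.
The state is a dict: "clock": time; "joint_positions": joint angles; "qvel": joint speeds; "effort": joint torques, N m; "ee_pos": TCP position; "eef_rot": TCP orientation; "contact_force": force on the tool from outside, world axes, zero at the start; "torque": the same for the moment, N m; "opening": finger opening in m.
Only numpy, scipy, OpenCV 4.12 (cv2) and the standard library are available. Lean on these libraries where they do the work, as an engineer would, in place of code of your own. Each camera call takes 0.05 s, during which the arm holds its last target.

## Working session

There is one attempt and no reset: what is moved stays moved. The work goes in short steps, each a Python script; the robot and the scene stay as the last script left them, time stands still between calls to the robot, and variables do not carry over. Pictures are saved under pics/ and viewed, and the job is handed in when it is done.

```bash
mkdir -p pics; cat > h.py <<'E'
import numpy as np, cv2
from station import env, hand, inverse_kinematics, sensors, optics, workorder
def cam(n,fn):
    c=optics.read_camera(n); cv2.imwrite('pics/'+fn,cv2.cvtColor(c['pixels'],cv2.COLOR_RGB2BGR)); 
    np.savez('pics/'+n+'_cal.npz',**{k:v for k,v in c.items() if k!='pixels'}); return c
def ray(c,u,v,z):
    f=240/np.tan(np.radians(float(c['vfov']))/2)
    d=np.array([(u-c['cx'])/f,(v-c['cy'])/f,1.]); R=np.array(c['R']);t=np.array(c['t'])
    o=-R.T@t; d=R.T@d; return o+d*(z-o[2])/d[2]
def proj(c,X):
    f=240/np.tan(np.radians(float(c['vfov']))/2)
    p=np.array(c['R'])@np.array(X)+np.array(c['t']); return f*p[0]/p[2]+c['cx'],f*p[1]/p[2]+c['cy']
E
python3 - <<'E'
from h import *
for n in ('top','side'):
    c=cam(n,n+'0.png'); print(n,{k:v for k,v in c.items() if k!='pixels'})
s=sensors.get_obs();print(s['clock'],s['ee_pos'],s['eef_rot'],s['opening'])
E
```

```text
top {'vfov': 54.50033231210669, 'cx': 318.61357104543123, 'cy': 236.75753720482342, 'R': array([[ 0.01037457, -0.99991116, -0.00836856],
       [-0.99010454, -0.00910081, -0.14003635],
       [ 0.13994775,  0.00973857, -0.990111  ]]), 't': array([-0.0173163 ,  0.41891008,  1.17902441])}
side {'vfov': 57.9784724579008, 'cx': 315.04841157338785, 'cy': 234.33031814018005, 'R': array([[ 0.95165372, -0.30703428,  0.00922749],
       [-0.20590306, -0.65991326, -0.72257762],
       [ 0.22794544,  0.68574372, -0.6912282 ]]), 't': array([-0.39820313,  0.15333403,  1.039681  ])}
0.1 [0.20606666 0.6160353  0.23050317] [[-4.22344536e-04  3.17193354e-01  9.48360795e-01]
 [-1.41173738e-03  9.48359746e-01 -3.17193631e-01]
 [-9.99998914e-01 -1.47280138e-03  4.72591573e-05]] 0.08556310443523304
```

View pics/top0.png

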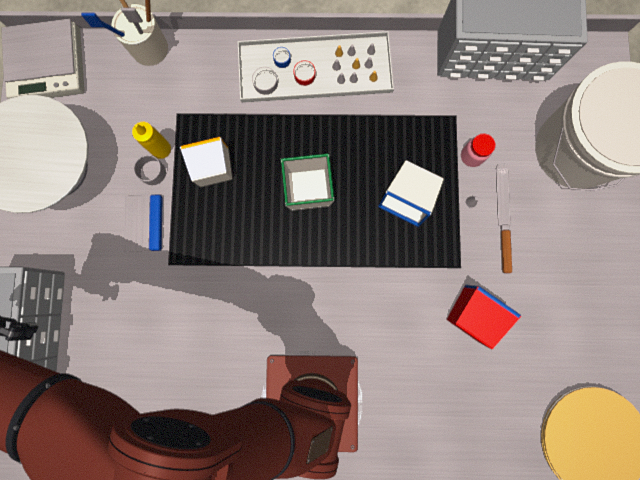

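View pics/side0.png

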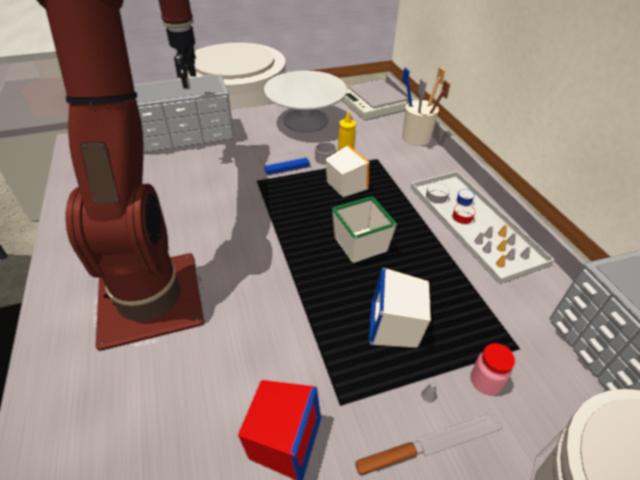

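The top view shows four candidates. At (205,160) is a white tub with a yellow rim, lying with its mouth away from the robot: small_tub. At (412,193) is a white tub with a blue rim, mouth towards the robot: large_tub. The green-rimmed tub at (308,182) is the standing tub. The red tub with a blue rim at (485,317) is the decoy. I'll enlarge the two lying tubs.

```bash
python3 - <<'E'
import cv2,numpy as np
a=cv2.imread('pics/top0.png')
o=np.hstack([cv2.resize(a[120:200,165:245],(400,400),interpolation=cv2.INTER_CUBIC),cv2.resize(a[150:230,370:450],(400,400),interpolation=cv2.INTER_CUBIC)])
cv2.imwrite('pics/crop0.png',o)
E
```

```text
(no output)
```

View pics/crop0.png

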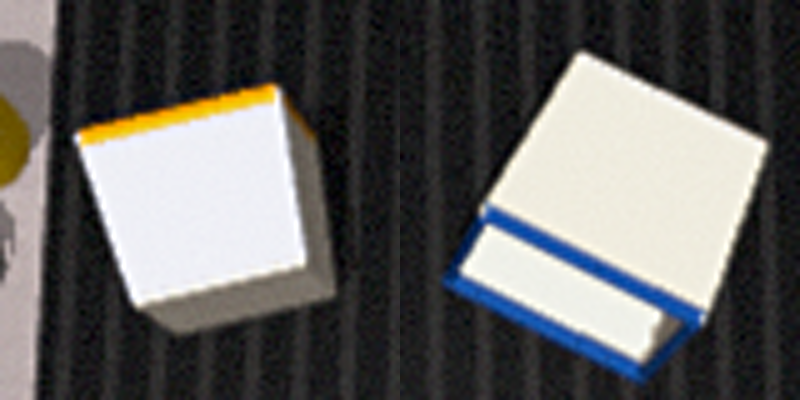

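```bash
python3 - <<'E'
from h import *
c=dict(np.load('pics/top_cal.npz'))
def show(nm,rim,base,zr,zb,H,bl,tilt):
    r=[ray(c,*p,zr) for p in rim]; b=[ray(c,*p,zb) for p in base]
    rm=np.mean(r,0);bm=np.mean(b,0); d=(bm-rm)[:2]
    e=(r[1]-r[0])[:2]; n=np.array([-e[1],e[0]])/np.linalg.norm(e); n*=np.sign(n@d)
    e2=(b[1]-b[0])[:2]; n2=np.array([-e2[1],e2[0]])/np.linalg.norm(e2); n2*=np.sign(n2@d)
    print(nm,'rim',r,'w',np.linalg.norm(e),'base w',np.linalg.norm(e2),'len',np.linalg.norm(d))
    print(' rim mid',rm,'push dir angs',[np.degrees(np.arctan2(*v[::-1])) for v in (d,n,n2)])
    print(' lower edge from base:',bm[:2]+ n*(bl*np.sin(tilt)))
show('small',[(180,147),(220.6,137.2)],[(192,181),(226.2,173.2)],.108,.094,.092,.09,np.arctan(7/92))
show('large',[(387,191.4),(430.6,213.6)],[(406,160),(443.6,178.6)],.124,.108,.106,.104,np.arctan(8/106))
print('large lower rim',[ray(c,*p,.004) for p in [(379.4,207),(419,226)]])
print('stand', [ray(c,*p,.11) for p in [(282,159),(331,154),(333,204),(287,209)]])
print('jar',ray(c,483,145,.095),'bottle',ray(c,143,128,.175),'ringcut',ray(c,150,165,.045), 'nozzle',ray(c,472,201,.0))
E
```

```text
small rim [array([0.63113296, 0.33450814, 0.108     ]), array([0.65735534, 0.23394938, 0.108     ])] w 0.10392150151107434 base w 0.087429094953578 len 0.0888548735112143
 rim mid [0.64424415 0.28422876 0.108     ] push dir angs [np.float64(-165.4121604093554), np.float64(-165.3846441263152), np.float64(-166.25541301724456)]
 lower edge from base: [0.55164658 0.2601265 ]
large rim [array([ 0.51799398, -0.17839133,  0.124     ]), array([ 0.46429333, -0.28235672,  0.124     ])] w 0.11701521680974959 base w 0.10280466500455675 len 0.09785544645641633
 rim mid [ 0.49114366 -0.23037403  0.124     ] push dir angs [np.float64(-26.632185373076922), np.float64(-27.31745391912476), np.float64(-26.96707922540954)]
 lower edge from base: [ 0.58557083 -0.27783071]
large lower rim [array([ 0.50436596, -0.17440234,  0.004     ]), array([ 0.45391067, -0.27890706,  0.004     ])]
stand [array([0.60148165, 0.07876567, 0.11      ]), array([ 0.61524819, -0.04258018,  0.11      ]), array([ 0.48878405, -0.04830524,  0.11      ]), array([0.47537267, 0.06385516, 0.11      ])]
jar [ 0.64651154 -0.42464531  0.095     ] bottle [0.65423026 0.40306042 0.175     ] ringcut [0.60299091 0.43115522 0.045     ] nozzle [ 0.5237213  -0.42278531  0.        ]
```

Measured sizes agree with the description: rim widths 104 and 117 mm, base widths 87 and 103 mm, and consistent headings. I'll push the small tub first.

```bash
cat >> h.py <<'E'
T={'small':dict(edge=np.array([.5517,.2601]),ang=np.radians(-165.6),rx=.097,rz=.092,tilt0=np.arctan(7/92)),
   'large':dict(edge=np.array([.586,-.278]),ang=np.radians(-27.0),rx=.112,rz=.106,tilt0=np.arctan(8/106))}
def rim(n,th):  # th tilt from lying; world pos of rim point
    t=T[n]; r=np.hypot(t['rx'],t['rz']); a0=np.arctan2(t['rx'],-t['rz'])-t['tilt0']; a=a0-th
    u=np.array([np.cos(t['ang']),np.sin(t['ang'])]); p=t['edge']+u*r*np.cos(a)
    return np.array([*p,.004+r*np.sin(a)]),np.array([*u,0.])
def orient(u,s):
    x=np.array([0,0,-1.]);z=s*u; return np.column_stack([x,np.cross(z,x),z])
def way(n,th,back=.012,dn=.011):
    p,u=rim(n,th); return p-u*back-np.array([0,0,dn])
E
python3 - <<'E'
from h import *
for n in T:
    print(n,[np.round(rim(n,np.radians(a))[0],3) for a in (0,45,90)])
    for s in (1,-1):
        u=rim(n,0)[1];O=orient(u,s)
        for p in (way(n,0)-.035*u+[0,0,.19],way(n,0)-.035*u,way(n,.8)):
            q=inverse_kinematics(p,O); print(s,np.round(p,3),None if q is None else np.round(q,2))
E
```

```text
small [array([0.633, 0.281, 0.108]), array([0.538, 0.257, 0.137]), array([0.451, 0.234, 0.088])]
1 [0.679 0.293 0.287] [-0.84  0.56  0.63  1.13 -0.32  1.54 -1.59]
1 [0.679 0.293 0.097] [-0.85  0.66  0.6   1.38 -0.38  1.21 -1.54]
1 [0.548 0.259 0.126] [-0.99  0.36  0.59  1.73 -0.22  1.12 -1.66]
-1 [0.679 0.293 0.287] [-0.65  0.52  0.31  1.12 -0.15  1.52  1.44]
-1 [0.679 0.293 0.097] [-0.64  0.61  0.26  1.37 -0.16  1.18  1.46]
-1 [0.548 0.259 0.126] [-0.75  0.33  0.28  1.72 -0.1   1.11  1.39]
large [array([ 0.499, -0.234,  0.124]), array([ 0.6  , -0.285,  0.157]), array([ 0.693, -0.332,  0.101])]
1 [ 0.457 -0.213  0.303] [-1.02 -0.17  1.26  1.74  0.17  1.46  1.32]
1 [ 0.457 -0.213  0.113] [-0.69  0.27  1.2   2.   -0.29  1.06  1.73]
1 [ 0.591 -0.281  0.146] [-0.12  0.46  0.66  1.58 -0.3   1.2   1.7 ]
-1 [ 0.457 -0.213  0.303] [ 0.12 -0.    0.23  1.71  0.    1.43 -1.69]
-1 [ 0.457 -0.213  0.113] [-0.72  0.3   1.24  2.   -0.32  1.07 -1.38]
-1 [ 0.591 -0.281  0.146] [-0.43  0.7   1.21  1.6  -0.67  1.32 -1.16]
```

I had the sign wrong for the offset from the top base edge to the lower edge. The corrected edge agrees with the measured rim to within 6 mm. I'll use the fixed values.

```bash
sed -i 's/\[.5517,.2601\]/[.563,.263]/; s/\[.586,-.278\]/[.574,-.272]/' h.py
python3 - <<'E'
from h import *
n='small'; O=orient(rim(n,0)[1],-1); u=rim(n,0)[1]
print([np.round(rim(n,np.radians(a))[0],3) for a in (0,45,90)],[np.round(rim('large',np.radians(a))[0],3) for a in (0,45,90)])
hand.gripper_to(0.0)
s=sensors.get_obs(); env.movel(np.array(s['ee_pos'])+[0.02,0,.1],speed=.25)
env.goto([.5,.37,.33],O)
p=way(n,0)-.035*u
env.goto(p+[0,0,.16],O)
env.movel(p,speed=.15)
s=sensors.get_obs(); print(s['clock'],s['ee_pos'],s['contact_force'],s['opening'])
cam('side','side1.png'); cam('top','top1.png')
E
```

```text
[array([0.645, 0.284, 0.108]), array([0.55 , 0.26 , 0.137]), array([0.463, 0.237, 0.088])] [array([ 0.487, -0.228,  0.124]), array([ 0.588, -0.279,  0.157]), array([ 0.681, -0.326,  0.101])]
4.8917 [0.69092167 0.29594944 0.09811227] [-0.02395878 -0.93805178  0.66811591] 0.0002805997017166183
```

```bash
python3 - <<'E'
import cv2,numpy as np
a=cv2.imread('pics/side1.png')[90:240,260:460]; b=cv2.imread('pics/top1.png')[80:230,120:320]
cv2.imwrite('pics/crop1.png',np.hstack([cv2.resize(x,(400,300),interpolation=cv2.INTER_CUBIC) for x in (a,b)]))
E
```

```text
(no output)
```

View pics/crop1.png

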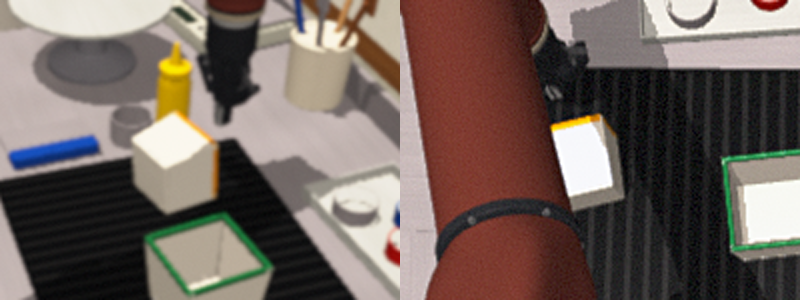

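The fingertips hang just beyond the small tub's yellow rim (crop about (222,115) left, (553,90) right). The bottle is clear of them. Now the push.

```bash
cat >> h.py <<'E'
def push(n,sp=.06):
    for d in (0,12,24,36,46,54):
        p=way(n,np.radians(d))
        if d>46: p[2]=way(n,np.radians(46))[2]
        env.movel(p,speed=sp)
        s=sensors.get_obs(); print(d,round(s['clock'],2),np.round(s['ee_pos'],3),np.round(s['contact_force'],2))
    env.movel(p+[0,0,.1],speed=.2)
    env.dwell(.5)
E
python3 - <<'E'
from h import *
push('small')
cam('side','side2.png')
E
```

```text
0 5.72 [0.657 0.287 0.097] [-0.26 -0.17  0.5 ]
12 6.34 [0.634 0.281 0.112] [ 0.59  0.55 -0.15]
24 6.96 [0.608 0.275 0.122] [0.55 0.02 0.66]
36 7.58 [0.582 0.268 0.127] [ 0.22 -0.28 -0.13]
46 8.12 [0.559 0.262 0.126] [-0.95  1.27  0.38]
54 8.57 [0.541 0.258 0.126] [0.76 0.29 0.17]
```

View pics/side2.png

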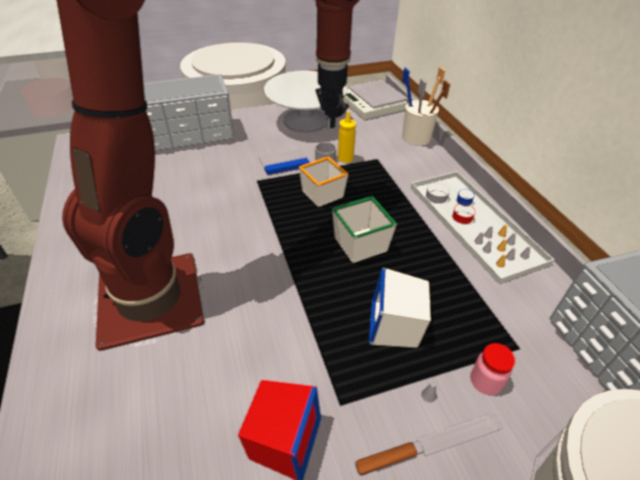

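The small tub now stands mouth up at side-view pixel (324,180), and the green tub at (364,228) is unmoved. Next is the large tub; I'll check IK along its push first.

```bash
python3 - <<'E'
from h import *
n='large';u=rim(n,0)[1];p=way(n,0)-.035*u
print(np.round(p,3), sensors.get_obs()['joint_positions'])
ok=False
for s in (-1,1):
    O=orient(u,s)
    print(s,[np.round(q,2) if (q:=inverse_kinematics(x,O)) is not None else None for x in ([.5,.0,.32],p+[0,0,.19],p,way(n,.4),way(n,.9))])
E
```

```text
[ 0.445 -0.207  0.113] [-0.75800135  0.23518073  0.28584032  1.61427269 -0.06817647  1.30211784
  1.36059473]
-1 [array([ 0.06,  0.  , -0.15,  1.67,  0.  ,  1.47, -2.13]), array([ 0.69, -0.  , -0.35,  1.71, -0.  ,  1.43, -1.69]), array([-0.76,  0.24,  1.25,  2.03, -0.26,  1.05, -1.44]), array([-0.57,  0.51,  1.22,  1.79, -0.51,  1.21, -1.24]), array([-0.42,  0.71,  1.21,  1.6 , -0.68,  1.32, -1.16])]
1 [array([-0.62, -0.03,  0.52,  1.7 ,  0.02,  1.47,  1.  ]), array([-0.49, -0.08,  0.8 ,  1.76,  0.06,  1.44,  1.4 ]), array([-0.41,  0.13,  0.81,  2.02, -0.11,  1.04,  1.55]), array([-0.32,  0.33,  0.84,  1.78, -0.27,  1.14,  1.7 ]), array([-0.24,  0.52,  0.85,  1.59, -0.41,  1.22,  1.78])]
```

```bash
python3 - <<'E'
from h import *
n='large';u=rim(n,0)[1];p=way(n,0)-.035*u; O=orient(u,1)
s=sensors.get_obs(); env.movel(np.array(s['ee_pos'])+[0,0,.09],speed=.2)
env.goto([.5,0,.32],O); env.goto(p+[0,0,.19],O); env.movel(p,speed=.15)
s=sensors.get_obs(); print(s['clock'],s['ee_pos'],s['contact_force'])
cam('side','side3.png')
a=cv2.imread('pics/side3.png')[200:380,280:520]; cv2.imwrite('pics/crop3.png',cv2.resize(a,(800,600),interpolation=cv2.INTER_CUBIC))
E
```

```text
13.675 [ 0.44595131 -0.20662405  0.11332522] [-0.20174312 -0.37379058  0.00256075]
```

View pics/crop3.png

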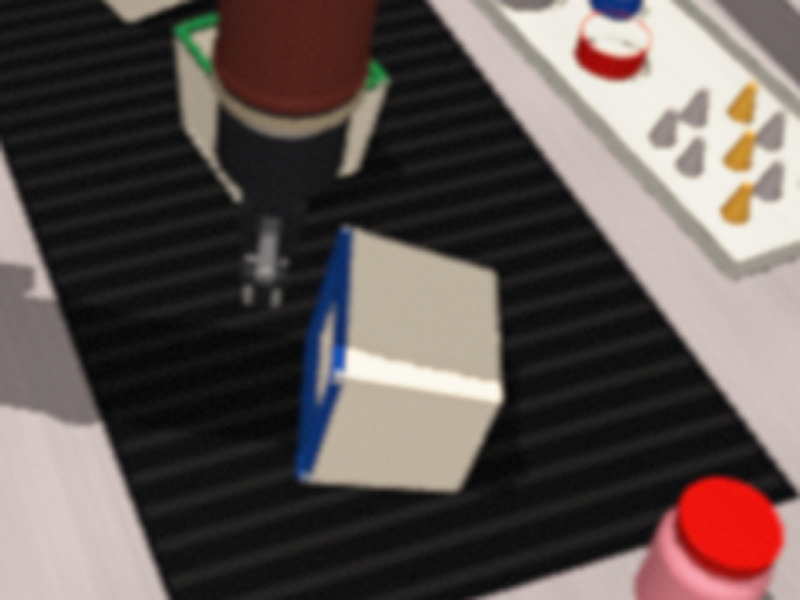

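The fingertips, at crop (262,300), face the middle of the blue upper rim at (343,300) with a clear gap. Now the push.

```bash
python3 - <<'E'
from h import *
push('large')
cam('side','side4.png')
s=sensors.get_obs(); env.movel(np.array(s['ee_pos'])+[0,0,.08],speed=.2); env.goto([.32,-.32,.33],s['eef_rot']) if inverse_kinematics([.32,-.32,.33],s['eef_rot']) is not None else print('no retreat')
c=cam('top','top4.png');print(sensors.get_obs()['clock'])
E
```

```text
0 14.46 [ 0.476 -0.222  0.112] [-0.56 -0.5   0.35]
12 15.14 [ 0.501 -0.235  0.13 ] [-0.53  1.28  0.92]
24 15.82 [ 0.527 -0.248  0.142] [0.21 0.08 1.12]
36 16.51 [ 0.556 -0.263  0.147] [-0.49 -0.18 -0.28]
46 17.11 [ 0.58  -0.275  0.146] [-0.23 -0.31  0.71]
54 17.61 [ 0.599 -0.285  0.146] [-0.62  0.23  0.62]
20.4917
```

View pics/side4.png

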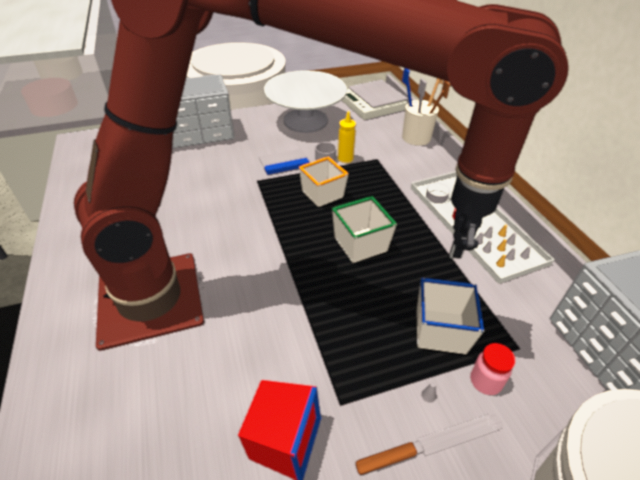

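View pics/top4.png

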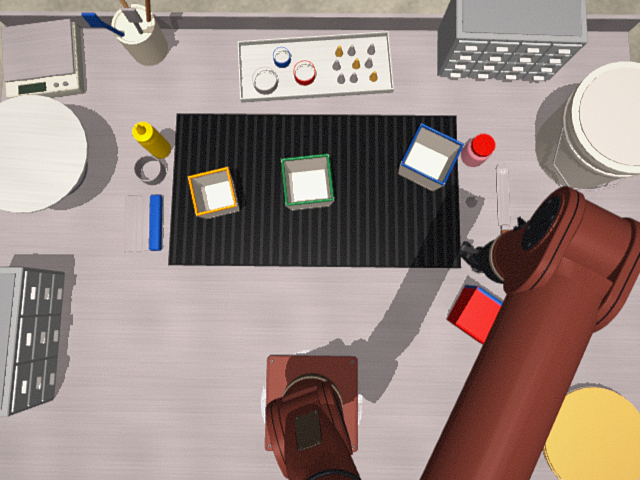

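```bash
python3 - <<'E'
from h import *
c=dict(np.load('pics/top_cal.npz')); a=cv2.imread('pics/top4.png')
for n,cr,h,bw in (('small',[(189,177),(228,168),(239,209),(197,217)],.096,.09),('large',[(425,125),(461,144),(441,189),(401,167)],.110,.104)):
    m=np.mean([ray(c,*p,h) for p in cr],0)[:2]; t=T[n];u=rim(n,0)[1][:2]; w=[np.linalg.norm(ray(c,*cr[i],h)-ray(c,*cr[i-1],h)) for i in range(4)]
    print(n,'rim centre',m,'sides',np.round(w,3),'edge shift mm',1000*(m-u*bw/2-t['edge']))
o=np.hstack([cv2.resize(a[155:230,175:250],(400,400)),cv2.resize(a[115:200,395:500],(400,324))[:400] if 0 else cv2.resize(a[110:210,395:495],(400,400))])
cv2.imwrite('pics/crop4.png',o)
E
```

```text
small rim centre [0.51809995 0.24934514] sides [0.104 0.1   0.109 0.105] edge shift mm [-1.3138034  -2.46381283]
large rim centre [ 0.61184745 -0.29245523] sides [0.125 0.101 0.126 0.111] edge shift mm [-8.48488803  3.15227818]
```

View pics/crop4.png

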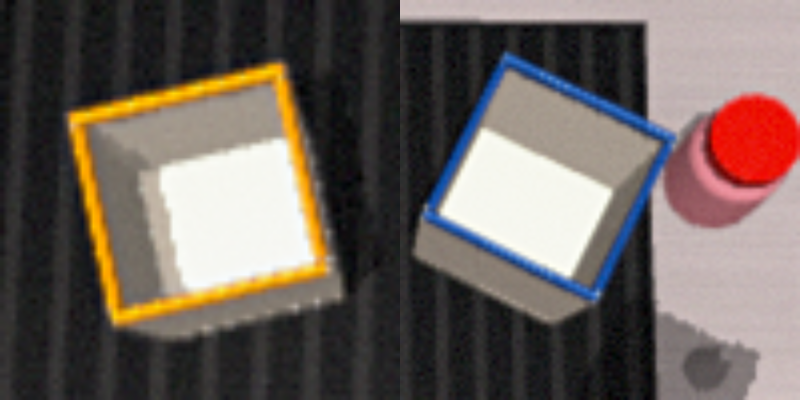

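Both tubs stand with their edges within about 10 mm of the starting place. The jar hasn't moved (lid still at (483,146)) and the arm is clear. I'm handing in.

```bash
python3 - <<'E'
from h import *
s=sensors.get_obs(); print(s['clock'],s['ee_pos'],s['contact_force']); workorder.hand_in()
E
```

```text
20.4917 [ 0.32116206 -0.31951564  0.33018221] [-0.52417014 -0.52590285 -0.44654081]
the job is handed in; nothing more can be done
```

Both tubs that lay on their sides now stand mouth up on the mat, and I handed the job in at 20.5 s. I tipped each one over its lower base edge with the shut fingertips against its upper rim, without gripping it; the wrist force readings stayed below 2 N.

- **Edge positions:** the last camera check puts the lower base edge about 3 mm from its starting place for the small tub and about 9 mm for the large one. The limit is 70 mm.
- **Other things:** the green-rimmed tub looks unmoved. So does the sprinkle jar, though the large tub's rim now stands close to it. The other loose items look unmoved too, except the spatula handle, which the arm hid in the last top picture.
- **Robot:** it was clear of everything at hand-in, with the fingertips at 0.33 m height.
- **Disagreements:** my first estimate of the lower base edges had a sign error of about 14 mm. I caught it against the measured rim positions and fixed it before pushing. The large tub's rim sides, read from coarse pixels, came out at 101–126 mm instead of 120 mm. Its 9 mm shift is therefore only good to several millimetres.

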